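# Let one lane of balls down into the tub and hold the shutter open

### The arm

A 6-joint arm with a two-finger parallel gripper is mounted at the origin on a cart in front of the work surface, level with it; the furniture and walls round the work are solid. World frame = base frame: x ahead of the robot, y to its left, z up, the work surface at z = 0. Lengths are in m, angles in rad, forces in N, time in s.
With the tool pointing down it reaches from about 0.35 to 0.8 m from the base axis. Payload 7.3 kg.
Tool frame: the origin (TCP) lies between the finger pads; the fingertips stand 25 mm ahead of it and the grasp point (between the pads) lies 6 mm ahead of it (r.tip_extent is the distance from the TCP to the fingertips, in m); z points along the fingers, y is the line along which they close (so a half turn about z gives the same grasp; the last joint's range is limited). The gripper opens to 85 mm and grips with 20 to 120 N. Pads are 22 mm wide; open, the fingers measure 114 mm over their backs; the gripper's body (76 mm by 85 mm) begins 54 mm behind the grasp point. The pads swing forward as they close: fully open they stand 13 mm farther back than shut.
Start: joints at [-0.925, 0.342, 1.524, -0, 1.275, -0.146], TCP at [0.374, -0.369, 0.256] pointing down, gripper open.
Joint ranges: [-2.53, 2.53], [-0.77, 2.02], [0.04, 2.7], [-1, 4.14], [0.28, 2.66], [-3.11, 3.11]. Speed limits (rad/s): [2.57, 2.57, 3.14, 3.14, 3.14, 3.14].

### API

Orientations are given as a unit quaternion [x, y, z, w].
In Python, from workcell import r, command_gripper, optics gives the robot as it stands. The module is installed in compiled form; this text tells all that it offers. Calls block until the motion is done:
- r.reach(position, orientation): joint-space move of the TCP to a pose.
- r.move_straight(position, orientation=None, speed=0.15, max_force=None): straight line of the TCP; orientation=None keeps the orientation; speed is the mean speed in m/s. With max_force (N) it stops when the force on the tool has changed by that much, and returns True; else False.
- r.movej(angles): joint-space move.
- command_gripper(opening, force=None): finger opening in m; force is the grip in N (None keeps the last); returns when the fingers have stopped.
- r.hold(seconds).
- r.solve_ik(position, orientation): joint angles nearest the present ones, or None.
- r.read_state(): the state.
- optics.get_image(name): name is "scene" or "top" or "wrist"; returns (picture, depth): 480x640x3 uint8, red, green, blue; 480x640 float32, m along the optical axis (not along the pixel's ray), 0 where there is no reading.
- optics.camera_model(name): a dict with "K" (3x3 intrinsics, pixels), "k1" (the pictures are not rectified: a ray, as slopes to the right and down, at radius r is drawn at 1 + k1 r^2 times it, then the intrinsics apply), "R" (3x3) and "t" (3): a world point X has camera coordinates R X + t; the wrist camera has in their place "tool_from_camera" (4x4, takes a point from camera to tool coordinates, whose origin is the TCP and whose axes are the flange's). Camera axes: x right, y down, z forward; pixel columns grow to the right and rows downward; lengths in m; the calibration is good to about 2 mm. A picture is of the moment at which its call begins: read the wrist's pose just before it. camera_model takes no time and is no camera call.
A pose or a line that the arm cannot do raises r.PlanningError and nothing moves.
- r.finish_job(): hands the job in; it is judged then, once.
The state is a dict: "time_s": time; "joint_positions": joint angles; "dq": joint speeds; "tau": joint torques, N m; "eef_pos": TCP position; "eef_rot": TCP orientation; "contact_force": force on the tool from outside, world axes, zero at the start; "torque": the same for the moment, N m; "grip_width": finger opening in m; "grip_force": force on a finger pad.
Only numpy, scipy, OpenCV 4.12 (cv2) and the standard library are available. Lean on these libraries where they do the work, as an engineer would, in place of code of your own. Each camera call takes 0.05 s, during which the arm holds its last target. There are 200 camera calls.

### The job

The collecting tub of the ball dispenser has been knocked over: stand it upright and slide it square into its nest under the chute. Then draw the dispenser's sprung shutter out by its knob to the first line, so that the three balls of the left lane run down into the tub while the right lane stays full, and finish still holding the shutter at that line, because I want to feed more balls through the open lane. Leave the other things on the bench where they are.

Things in the scene. Friction and masses are not known exactly. Their poses are not given: they have to be found in the camera images.
- dispenser: fixed bench dispenser for steel balls. Origin on the bench under the centre of the tub's nest, x points to its back, y to its left (seen from its front), z up. A dark steel foot plate 6 mm thick, 74 mm wide, reaches from x = -56 to +124 mm. Behind the nest stands a tower, x = 75 to 122 mm, 64 mm wide, 211 mm high
- nest (a point): centre of the nest, on top of the foot plate (6 mm above the bench); axes as the dispenser's. Steel fences 8 mm high bound it: the back one at x = +32 mm, the side ones 62 mm apart, from x = -5 to +35 mm and flaring out to x = -22 mm; the front (-x) is open
- chute_tip (a point): middle of the lower edge of the chute's mouth baffle, over the nest at x = 3 mm, 71 mm above the foot plate. From here the sheet-steel chute rises to the tower at 12 degrees, 36 mm wide here, 50 mm at the tower, its lowest parts 69 mm above the plate, its top 97 mm above the bench here, so the tub has to be slid in under it from the front
- magazine (a point): centre of the two lanes, on their floor, 143 mm above the bench at x = 105 mm. The lanes stand side by side, left at y = +12, right at y = -12 mm, behind a clear window, with three balls one above the other in each. They rest on the blade of the shutter
- shutter (a joint): how far the shutter is drawn out (m): 0 shut, 0.050 end stop. It slides to the dispenser's right (-y). A spring draws it home with 1.5 N when shut, 4.6 N at the first line. At the first line (0.026) the blade has cleared the left lane only; beyond about 0.033 the right lane empties too; the second line is at 0.046
- knob (a point): the shutter's upright round black knob, 18 mm in diameter, 27 mm of it to grip above a small flange; this point is on its axis, 161 mm above the bench, 13 mm below its flat top. It moves with the shutter; when that is shut it is at x = 105, y = -100 mm of the dispenser
- first_line (a point): the first of two dark lines across the near lip of the rail (the line nearer the tower), 26 mm beyond the shutter's small pointer when shut; the pointer is on the shutter, 34 mm nearer the tower than the knob's axis
- rail_end (a point): outer end of the rail on which the shutter slides, middle of its top, 145 mm above the bench at y = -120 mm. The rail is 34 mm wide, sticks out of the tower's right side, and has a spring barrel under it down to 115 mm above the bench
- tub: loose square grey plastic collecting tub, 56 x 56 mm (60 mm over the rim) and 62 mm high, walls 3 mm, about 110 g, open at the top. Origin at the centre of its underside, z points out of its mouth. It lies on its side on the bench, its mouth to the right or right and away from the robot
- ball_left_1_center (a point): a plain steel ball, 14 mm in diameter, 11 g; this point is its centre. At the start it is number 1 from the bottom in the left lane of the dispenser's magazine
- ball_left_2_center (a point): a plain steel ball, 14 mm in diameter, 11 g; this point is its centre. At the start it is number 2 from the bottom in the left lane of the dispenser's magazine
- ball_left_3_center (a point): a plain steel ball, 14 mm in diameter, 11 g; this point is its centre. At the start it is number 3 from the bottom in the left lane of the dispenser's magazine
- ball_right_1_center (a point): a plain steel ball, 14 mm in diameter, 11 g; this point is its centre. At the start it is number 1 from the bottom in the right lane of the dispenser's magazine
- ball_right_2_center (a point): a plain steel ball, 14 mm in diameter, 11 g; this point is its centre. At the start it is number 2 from the bottom in the right lane of the dispenser's magazine
- ball_right_3_center (a point): a plain steel ball, 14 mm in diameter, 11 g; this point is its centre. At the start it is number 3 from the bottom in the right lane of the dispenser's magazine
- flux_bottle: bystander: small squeeze bottle with a needle, 42 mm in diameter, 125 mm high; origin under its centre
- solder_spool: bystander: spool of solder wire, 60 mm in diameter, 31 mm high; origin under its centre
- side_cutters: bystander: cutters 156 mm long with red handles, lying flat; origin under their middle
- screwdriver_small: bystander: small screwdriver 152 mm long, lying; origin under its middle

How it is judged:
On the way, in this order (a step that is already met when the one before it is completed fails the run):
1. the tub stands upright and square in its nest, let go, with the shutter still shut (x of tub in the frame of nest between -0.014 and 0.006 m and y of tub in the frame of nest between -0.006 and 0.006 m and z of tub in the frame of nest between -0.002 and 0.003 m and angle between tub's own z axis and vertical below 0.1 rad and (angle between the x axis of tub and the x axis of nest, either way round below 0.15 rad or angle between the x axis of tub and the y axis of nest, either way round below 0.15 rad) and value of joint shutter below 0.006 m and contact force between the fingers and tub below 0.2 N), for 0.3 s.
2. the shutter is drawn out to the first line and held there (value of joint shutter between 0.021 and 0.031 m and contact force between the fingers and shutter above 2 N), for 0.4 s.
At the end, for the whole second after the job is handed in: the fingers hold the shutter still within 5 mm of the first line; the tub, untouched, stands upright and square (0.15 rad) in its nest (6 mm sideways, 14 mm short or 6 mm beyond centre); the left lane's three balls are in it, the right lane's three still in the magazine (all of step 2 and x of tub in the frame of nest between -0.014 and 0.006 m and y of tub in the frame of nest between -0.006 and 0.006 m and z of tub in the frame of nest between -0.002 and 0.003 m and angle between tub's own z axis and vertical below 0.1 rad and (angle between the x axis of tub and the x axis of nest, either way round below 0.15 rad or angle between the x axis of tub and the y axis of nest, either way round below 0.15 rad) and x of ball_left_1_center in the frame of tub between -0.026 and 0.026 m and y of ball_left_1_center in the frame of tub between -0.026 and 0.026 m and z of ball_left_1_center in the frame of tub between 0.005 and 0.05 m and x of ball_left_2_center in the frame of tub between -0.026 and 0.026 m and y of ball_left_2_center in the frame of tub between -0.026 and 0.026 m and z of ball_left_2_center in the frame of tub between 0.005 and 0.05 m and x of ball_left_3_center in the frame of tub between -0.026 and 0.026 m and y of ball_left_3_center in the frame of tub between -0.026 and 0.026 m and z of ball_left_3_center in the frame of tub between 0.005 and 0.05 m and z of each of ball_right_1_center, ball_right_2_center, ball_right_3_center in the frame of nest above 0.137 m and velocity of joint shutter between -0.01 and 0.01 m/s and contact force between the fingers and tub below 0.2 N); the arm keeps its last pose, push and grip.
It fails at once if a ball of the right lane drops out of the magazine (z of any of ball_right_1_center, ball_right_2_center, ball_right_3_center in the frame of nest below 0.13 m).
It fails at once if a bystander is shoved or knocked over (distance of any of flux_bottle, solder_spool, side_cutters, screwdriver_small from where it was at the start of the episode above 0.03 m).
It also fails if it takes over 64 s, if anything falls off the work surface, if the arm or the gripper's body presses on something with over 40 N, if the wrist force passes 120 N, or if a joint passes its speed limit or range.

## Working session

There is one attempt and no reset: what is moved stays moved. The work goes in short steps, each a Python script; the robot and the scene stay as the last script left them, time stands still between calls to the robot, and variables do not carry over. Pictures are saved under pics/ and viewed, at most 10 in all, crops included, and the job is handed in when it is done.

```bash
mkdir -p pics
cat > h.py <<'E'
import numpy as np, cv2
from workcell import r, command_gripper, optics
from scipy.spatial.transform import Rotation as Ro
def grab(n):
    st=r.read_state(); im,d=optics.get_image(n); m=optics.camera_model(n)
    if 'R' in m: Rt=np.eye(4); Rt[:3,:3]=m['R']; Rt[:3,3]=m['t']; W=np.linalg.inv(Rt)
    else:
        T=np.eye(4); T[:3,:3]=Ro.from_quat(st['eef_rot']).as_matrix(); T[:3,3]=st['eef_pos']; W=T@np.array(m['tool_from_camera'])
    np.savez('pics/'+n+'.npz',im=im,d=d,W=W,K=m['K'],k1=m['k1'])
    return im,d
def load(n): return np.load('pics/'+n+'.npz')
def cloud(c):
    K=c['K'];k=float(c['k1']);v,u=np.mgrid[:480,:640].astype(float)
    p=cv2.undistortPoints(np.stack([u.ravel(),v.ravel()],1)[:,None],K,np.array([k,0,0,0.])).reshape(480,640,2)
    d=c['d'];P=np.dstack([p[...,0]*d,p[...,1]*d,d])
    return P@c['W'][:3,:3].T+c['W'][:3,3]
def project(c,X):
    M=np.linalg.inv(c['W']);X=np.atleast_2d(X)@M[:3,:3].T+M[:3,3];p=X[:,:2]/X[:,2:]
    p=p*(1+float(c['k1'])*(p**2).sum(1))[:,None]
    return p@np.array(c['K'])[:2,:2].T+np.array(c['K'])[:2,2]
E
python3 - <<'E'
from h import *
for n in('scene','top'):
    im,d=grab(n); cv2.imwrite(f'pics/{n}1.png',im[...,::-1]); c=load(n); print(n,c['W'].round(3),c['K'])
E
```

```text
scene [[ 0.926 -0.247  0.285  0.329]
 [-0.377 -0.629  0.68  -0.824]
 [ 0.011 -0.737 -0.675  0.751]
 [ 0.     0.     0.     1.   ]] [[506.01625916   0.         317.96951214]
 [  0.         506.01625916 245.76816657]
 [  0.           0.           1.        ]]
top [[-0.003 -0.999  0.049  0.545]
 [-1.     0.003  0.002 -0.191]
 [-0.002 -0.049 -0.999  1.118]
 [ 0.     0.     0.     1.   ]] [[547.86458403   0.         306.95312761]
 [  0.         547.86458403 239.13570199]
 [  0.           0.           1.        ]]
```

View pics/scene1.png

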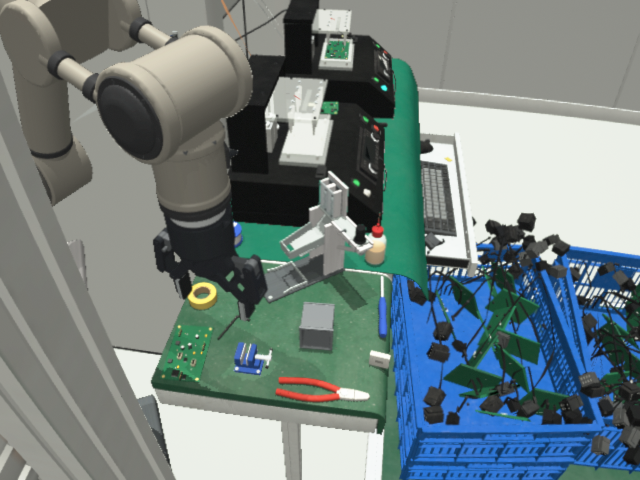

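View pics/top1.png

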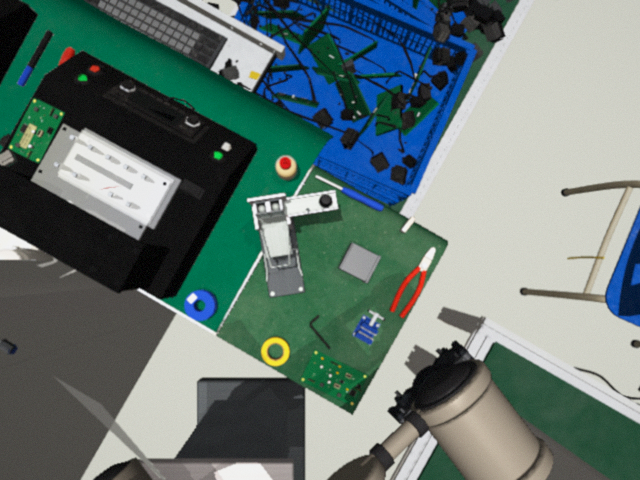

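Scene: the dispenser's front faces the robot with its rail to the right (top view: tower ~(268,210), knob ~(326,200)). The tub lies at top ~(360,262) with its mouth towards -y. The bottle is at (285,165), the cutters at (412,283) and the screwdriver at (365,198). Next I measure from depth.

Run:
```python
from h import *
c=load('top');P=cloud(c)
cv2.imwrite('pics/top_crop.png',cv2.resize(c['im'][150:320,230:420],None,fx=3.5,fy=3.5,interpolation=cv2.INTER_CUBIC)[:,:,::-1][:600])
Z=P[...,2];u=np.arange(640)[None];v=np.arange(480)[:,None]
def reg(name,m):
    p=P[m];
    if len(p)<5: print(name,len(p));return
    rect=cv2.minAreaRect(p[:,:2].astype(np.float32)*1000)
    print(name,len(p),'mean',p.mean(0).round(4),'rect',np.round(rect[0],1),np.round(rect[1],1),round(rect[2],1))
reg('tub top',(u>330)&(u<390)&(v>235)&(v<290)&(Z>.045)&(Z<.08))
reg('tower',(u>235)&(u<300)&(v>185)&(v<230)&(Z>.195)&(Z<.23))
reg('knob',(u>312)&(u<345)&(v>185)&(v<215)&(Z>.166)&(Z<.185))
reg('rail',(u>285)&(u<345)&(v>185)&(v<222)&(Z>.135)&(Z<.155))
reg('foot',(u>255)&(u<310)&(v>265)&(v<300)&(Z>.003)&(Z<.01))
reg('bottle',(u>270)&(u<302)&(v>145)&(v<185)&(Z>.05)&(Z<.15))
print(Z[300:305,330:335].mean(), Z[262,360],Z[200,326])
```

```text
tub top 939 mean [ 0.5517 -0.2899  0.0558] rect [ 551.9 -290.2] [62.3 58.8] 62.2
tower 370 mean [ 0.651  -0.1216  0.2046] rect [ 648.4 -122.1] [28.5 62.7] 8.9
knob 86 mean [ 0.6603 -0.221   0.1731] rect [ 660.2 -220.7] [16.1 17.3] 2.5
rail 901 mean [ 0.6553 -0.1922  0.1429] rect [ 656.  -194.1] [40.8 96. ] 14.0
foot 950 mean [ 0.5149 -0.1414  0.0059] rect [ 512.  -138.9] [107.7  66.8] 89.9
bottle 356 mean [ 0.7381 -0.147   0.0708] rect [ 740.9 -146.4] [39.4 40. ] 87.6
-0.0006128529201867572 0.054832179217933597 0.17283364174501514
```

View pics/top_crop.png

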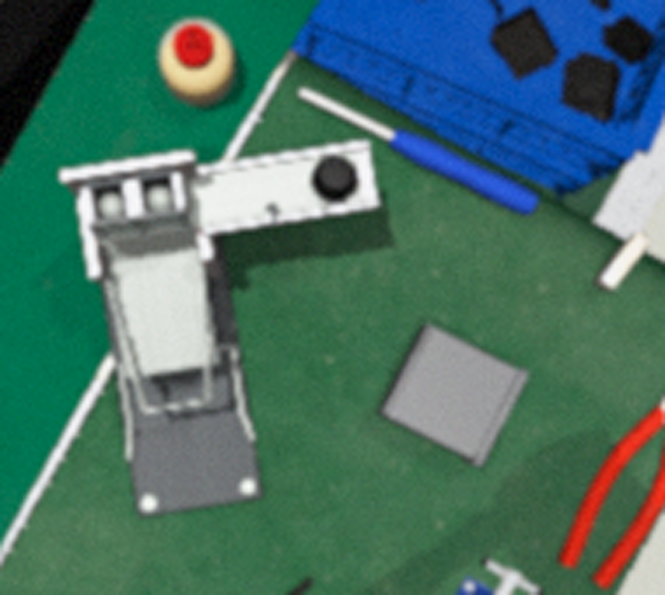

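Top crop: the footplate's front corners are at crop (138,514) and (262,494), the knob at (335,177). The tub rim runs (525,370)-(478,463), so the mouth points right. I'll fit the dispenser pose, check the tilted-grasp IK, and take a wrist view.

```bash
cat >> h.py <<'E'
def quat(tz,ty):
    tz=np.array(tz,float);tz/=np.linalg.norm(tz);ty=np.array(ty,float);ty-=tz*(ty@tz);ty/=np.linalg.norm(ty)
    return Ro.from_matrix(np.stack([np.cross(ty,tz),ty,tz],1)).as_quat()
def tilt(yaw,a,flip=1):
    "tool pointing down, leaning to point by angle a from vertical towards heading yaw; closing horizontal"
    h=np.array([np.cos(yaw),np.sin(yaw),0]); return quat(h*np.sin(a)-np.array([0,0,np.cos(a)]),flip*np.array([-h[1],h[0],0]))
def tcp(p,q,d=.006): return np.array(p)-d*Ro.from_quat(q).as_matrix()[:,2]
E
python3 - <<'E'
from h import *
c=load('top');P=cloud(c)
# obstacles around the tub on the mouth side
m=np.array([-.466,-.885]);l=np.array([-m[1],m[0]]);X=P[...,:2]-[.552,-.290]
A=X@m;L=X@l
for a0 in(.03,.05,.07,.09,.11):
    print(a0,[round(float(np.max(P[...,2][(abs(A-a0)<.01)&(abs(L-l0)<.01)],initial=0)),3) for l0 in(-.06,-.04,-.02,0,.02,.04,.06)])
for a in(20,30,40,45,50,60):
  a_=np.radians(a);out=[]
  for f in(1,-1):
    ym=np.arctan2(m[1],m[0])
    q0=tilt(ym+np.pi,a_,f);q1=tilt(ym,np.pi/2-a_,-f);qn=tilt(.153,np.pi/2-a_,f)
    for p,q in(([.552,-.29,.038],q0),([.552,-.29,.15],q0),([.5,-.29,.25],q1),([.53,-.14,.042],qn),([.45,-.15,.042],qn),([.45,-.15,.2],qn)):
      j=r.solve_ik(tcp(p,q),q);out.append('-' if j is None else np.round(j[[0,3,5]] if isinstance(j,np.ndarray) else np.array(j)[[0,3,5]],1).tolist())
  print(a,out)
q=tilt(0,0)
for q in (tilt(0,0),tilt(0,0,-1)):
  print(r.solve_ik([.47,-.2,.38],q))
print(optics.camera_model('wrist')['tool_from_camera'].round(3))
E
```

```text
0.03 [0.005, 0.005, 0.061, 0.06, 0.061, 0.005, 0.004]
0.05 [0.005, 0.005, 0.006, 0.006, 0.005, 0.004, 0.006]
0.07 [0.004, 0.004, 0.006, 0.005, 0.004, 0.007, 0.004]
0.09 [0.006, 0.01, 0.011, 0.012, 0.004, 0.004, 0.006]
0.11 [0.58, 0.014, 0.014, 0.014, 0.013, 0.014, 0.015]
20 [[-0.8, 0.4, 2.6], [-0.8, 0.4, 2.7], '-', [-0.9, 2.2, 1.4], [-1.1, 2.0, 1.2], [-1.1, 1.8, 1.8], [-0.8, 0.4, -0.5], [-0.8, 0.4, -0.4], '-', [-0.9, 2.2, -1.7], [-1.1, 2.0, -2.0], [-1.1, 1.8, -1.3]]
30 [[-0.8, 0.5, 2.5], [-0.8, 0.5, 2.6], [-0.2, -1.0, -2.6], [-0.8, 2.2, 1.6], [-1.0, 2.0, 1.4], [-1.0, 1.7, 2.1], [-0.8, 0.5, -0.6], [-0.8, 0.5, -0.5], [-0.2, -1.0, 0.6], [-0.8, 2.2, -1.6], [-1.0, 2.0, -1.8], [-1.0, 1.7, -1.0]]
40 [[-0.9, 0.7, 2.4], [-0.9, 0.6, 2.5], [-0.3, -0.9, -2.7], [-0.7, 2.1, 1.8], [-0.9, 2.0, 1.6], [-0.9, 1.4, 2.5], [-0.9, 0.7, -0.8], [-0.9, 0.6, -0.6], [-0.3, -0.9, 0.5], [-0.7, 2.1, -1.4], [-0.9, 2.0, -1.6], [-0.9, 1.4, -0.7]]
45 [[-0.9, 0.7, 2.3], [-0.9, 0.7, 2.5], [-0.3, -0.8, -2.7], [-0.7, 2.0, 1.9], [-0.9, 2.0, 1.7], [-0.9, 1.2, 2.7], [-0.9, 0.7, -0.8], [-0.9, 0.7, -0.7], [-0.3, -0.8, 0.4], [-0.7, 2.0, -1.2], [-0.9, 2.0, -1.4], [-0.9, 1.2, -0.5]]
50 [[-0.9, 0.8, 2.3], [-0.9, 0.8, 2.4], [-0.3, -0.7, -2.8], [-0.7, 1.9, 2.1], [-0.8, 1.9, 1.9], [-0.8, 1.1, 2.9], [-0.9, 0.8, -0.8], [-0.9, 0.8, -0.7], [-0.3, -0.7, 0.4], [-0.7, 1.9, -1.0], [-0.8, 1.9, -1.3], [-0.8, 1.1, -0.2]]
60 [[-1.0, 0.9, 2.2], [-1.0, 0.9, 2.4], [-0.4, -0.5, -2.9], [-0.6, 1.3, 2.8], [-0.7, 1.5, 2.4], [-0.7, 0.7, -2.9], [-1.0, 0.9, -0.9], [-1.0, 0.9, -0.8], [-0.4, -0.5, 0.2], [-0.6, 1.3, -0.4], [-0.7, 1.5, -0.7], [-0.7, 0.7, 0.2]]
[-5.52458583e-01  2.50009670e-01  1.31647339e+00 -4.44089210e-16
  1.57510959e+00 -2.12325491e+00]
[-5.52458583e-01  2.50009670e-01  1.31647339e+00 -4.44089210e-16
  1.57510959e+00  1.01833774e+00]
[[-0.001 -0.963 -0.269  0.068]
 [ 1.    -0.001  0.     0.   ]
 [-0.    -0.269  0.963 -0.117]
 [ 0.     0.     0.     1.   ]]
```

Run:
```python
from h import *
r.reach([.47,-.2,.36],tilt(0,0,-1))
im,d=grab('wrist');cv2.imwrite('pics/w1.png',im[...,::-1]);print(r.read_state()['time_s'],load('wrist')['W'].round(3))
c=load('wrist');P=cloud(c);Z=P[...,2];XY=P[...,:2]
def reg(n,cen,rad,z0,z1):
    m=(np.hypot(*(np.moveaxis(XY,2,0)-np.array(cen)[:,None,None]))<rad)&(Z>z0)&(Z<z1);p=P[m]
    if len(p)<10: print(n,len(p));return
    q=cv2.minAreaRect(p[:,:2].astype(np.float32)*1000);print(n,len(p),p.mean(0).round(4),np.round(q[0],1),np.round(q[1],1),round(q[2],1))
reg('tub',(.552,-.29),.06,.045,.08);reg('knob',(.66,-.221),.02,.165,.185);reg('tower',(.65,-.122),.06,.2,.22)
reg('rail',(.662,-.2),.05,.138,.152);reg('foot',(.5,-.145),.05,.003,.010);reg('bench',(.47,-.25),.03,-.02,.02)
```

```text
1.225 [[-0.    -0.963 -0.27   0.538]
 [-1.    -0.     0.001 -0.201]
 [-0.001  0.27  -0.963  0.477]
 [ 0.     0.     0.     1.   ]]
tub 3705 [ 0.5525 -0.2912  0.0557] [ 552.4 -291.8] [62.5 60.6] 62.5
knob 0
tower 0
rail 0
foot 3184 [ 0.516  -0.1436  0.0059] [ 517.4 -143.6] [62.1 73.9] 8.4
bench 1960 [ 4.704e-01 -2.500e-01 -2.000e-04] [ 470.2 -250.2] [59.3 59. ] 0.3
```

View pics/w1.png

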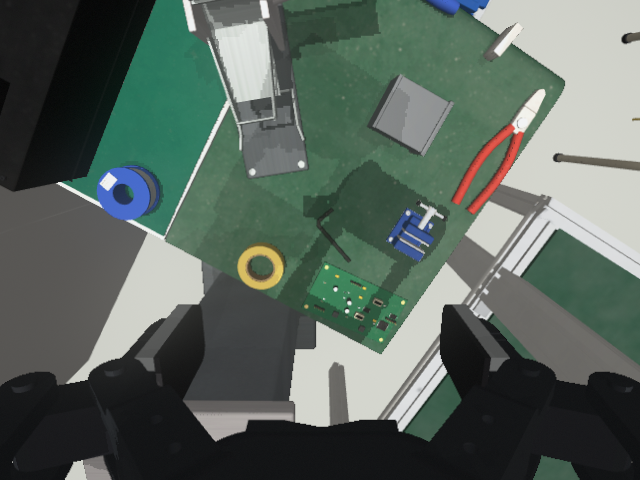

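Wrist view: foot-plate front corners at ~(248,178) and (309,167), tub top quad (402,75)-(452,102)-(420,155)-(370,125) with its rim line on the right. Both agree with the top camera.

Run:
```python
from h import *
c=load('wrist')
def ray(u,v,z):
    p=cv2.undistortPoints(np.array([[[u,v]]],float),c['K'],np.array([float(c['k1']),0,0,0]))[0,0]
    d=c['W'][:3,:3]@[p[0],p[1],1];o=c['W'][:3,3];return o+d*(z-o[2])/d[2]
A,B=ray(248,178,.006),ray(309,167,.006);print(A,B,np.linalg.norm(A-B)*1000,np.degrees(np.arctan2(B[0]-A[0],A[1]-B[1])))
# fit foot plate: yaw by side/front edges from cloud
P=cloud(c);Z=P[...,2]
y=np.radians(8.5)
for deg in(7.5,8,8.5,9,9.5):
    y=np.radians(deg);R=np.array([[np.cos(y),-np.sin(y)],[np.sin(y),np.cos(y)]])
    K=np.array([.6603,-.2208]);M=(A+B)[:2]/2
    o1=K-R@[.105,-.1];o2=M-R@[-.056,0];print(deg,o1.round(4),o2.round(4))
im=c['im'];cv2.imwrite('pics/w1c.png',cv2.resize(im[0:190,175:365],None,fx=3.1,fy=3.1,interpolation=cv2.INTER_CUBIC)[...,::-1])
```

```text
[ 0.48300482 -0.11343949  0.006     ] [ 0.49570092 -0.18522182  0.006     ] 72.89646049123951 10.030137448412246
7.5 [ 0.5431 -0.1354] [ 0.5449 -0.142 ]
8 [ 0.5424 -0.1364] [ 0.5448 -0.1415]
8.5 [ 0.5417 -0.1374] [ 0.5447 -0.1411]
9 [ 0.5409 -0.1385] [ 0.5447 -0.1406]
9.5 [ 0.5402 -0.1395] [ 0.5446 -0.1401]
```

View pics/w1c.png

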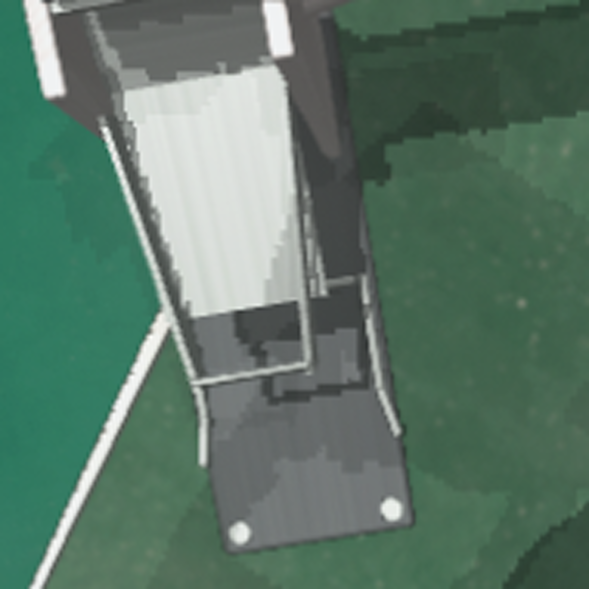

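```bash
cat >> h.py <<'E'
YAW=np.radians(9.);O=np.array([.5425,-.1395,0])
RD=Ro.from_euler('z',YAW).as_matrix()
def disp(x,y,z): return O+RD@np.array([x,y,z])
YT=np.radians(62.4)
E
python3 - <<'E'
from h import *
c=load('wrist')
print(project(c,[disp(-.056,.037,.006),disp(-.056,-.037,.006),disp(-.022,0,.014),disp(.003,0,.077)]).round(1), 'expect 248.5,178.4; 308.2,169; 272.1,144.8')
q=tilt(YT,np.pi/4,-1);tz=Ro.from_quat(q).as_matrix()[:,2]
g=np.array([.552,-.291,.038])+.005*np.array([-np.cos(YT),-np.sin(YT),0]);G=tcp(g,q)
command_gripper(.085,30)
r.reach(G-.2*tz,q);r.move_straight(G-.09*tz,speed=.2)
print(r.move_straight(G,speed=.08,max_force=8))
command_gripper(.045,30);s=r.read_state();print(s['grip_width'],s['grip_force'],s['eef_pos']-G,s['time_s'])
E
```

```text
[[246.6 179.4]
 [308.7 169.4]
 [271.2 145.2]
 [258.2 121.5]] expect 248.5,178.4; 308.2,169; 272.1,144.8
False
0.05555456293442707 32.148159965872765 [ 2.48040091e-05 -3.91016668e-04  3.17423646e-04] 5.3083
```

```bash
cat >> h.py <<'E'
def tubtool():
    e=np.radians(1.8);m=np.array([-np.cos(YT)*np.cos(e),-np.sin(YT)*np.cos(e),np.sin(e)])
    u=np.array([0,0,1.]);u-=m*(u@m);u/=np.linalg.norm(u);x=-u
    T=np.eye(4);T[:3,:3]=np.stack([x,np.cross(m,x),m],1);T[:3,3]=np.array([.552,-.291,.029])-.031*m
    q=tilt(YT,np.pi/4,-1);g=np.array([.552,-.291,.038])+.005*np.array([-np.cos(YT),-np.sin(YT),0])
    E=np.eye(4);E[:3,:3]=Ro.from_quat(q).as_matrix();E[:3,3]=tcp(g,q)
    return np.linalg.inv(T)@E      # tool in tub frame
def toolfor(x,y,z):
    T=np.eye(4);T[:3,:3]=RD;T[:3,3]=disp(x,y,z);E=T@tubtool()
    return E[:3,3],Ro.from_matrix(E[:3,:3]).as_quat()
E
python3 - <<'E'
from h import *
s=r.read_state();p=s['eef_pos'];r.move_straight(p+[0,0,.2],speed=.25)
p,q=toolfor(-.13,0,.10);print(p,Ro.from_quat(q).as_matrix()[:,2].round(2))
r.reach(p,q)
s=r.read_state();print(s['grip_width'],s['time_s'],s['joint_positions'])
im,d=grab('scene');cv2.imwrite('pics/s2.png',im[100:400,130:450][...,::-1].repeat(2,0).repeat(2,1)[:600])
grab('top')
c=load('top');P=cloud(c);X=(P-O)@RD
m=(abs(X[...,0]+.13)<.04)&(abs(X[...,1])<.06)&(X[...,2]>.13)&(X[...,2]<.18)
print(m.sum(),X[m].mean(0) if m.any() else '')
E
```

```text
[ 0.40131411 -0.16186165  0.14065404] [ 0.68  0.11 -0.73]
0.05603379991488605 8.675 [-1.02567266  0.27859677  2.38622428  1.40804631  0.69736528  2.29243992]
978 [-0.14141341  0.00147664  0.16042513]
```

View pics/s2.png

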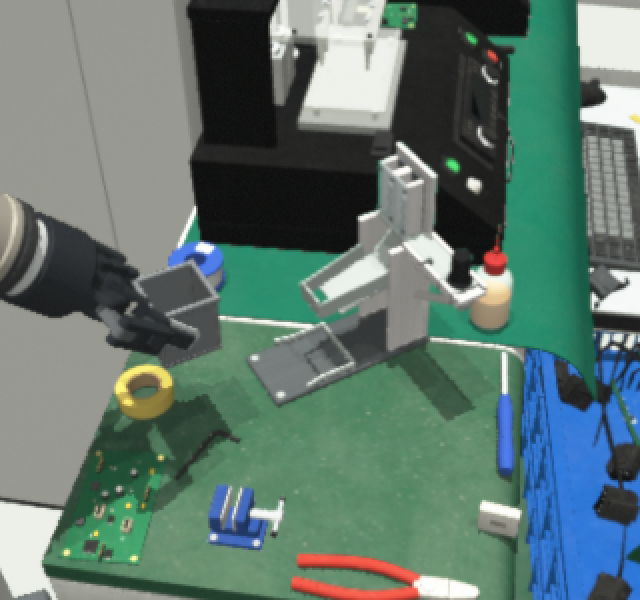

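The tub is upright in the gripper, mouth up, in front of the nest (image ~(178,310)). I'll check its rim position by depth before sliding it in.

Run:
```python
from h import *
for n in('top','scene'):
    c=load(n);P=cloud(c);X=(P-O)@RD
    m=(abs(X[...,0]+.13)<.05)&(abs(X[...,1])<.06)&(X[...,2]>.155)&(X[...,2]<.170)
    p=X[m];print(n,len(p),np.percentile(p,[1,5,50,95,99],axis=0).round(4).tolist())
    p=p[p[:,0]>-.115];print(np.percentile(p,[2,50,98],axis=0).round(4).tolist())
    # walls inner bottom check: yaw from front edge
    f=[(y,p[abs(p[:,1]-y)<.005,0].max()) for y in np.arange(-.02,.021,.01) if (abs(p[:,1]-y)<.005).any()];print(np.round(f,4).tolist())
```

```text
top 624 [[-0.1771, -0.0501, 0.1556], [-0.1722, -0.0448, 0.1577], [-0.1504, 0.0018, 0.1623], [-0.0994, 0.0474, 0.1688], [-0.0981, 0.0511, 0.1697]]
[[-0.1139, -0.0283, 0.1566], [-0.1011, 0.0019, 0.1611], [-0.0979, 0.0302, 0.1643]]
[[-0.02, -0.0979], [-0.01, -0.0984], [0.0, -0.0979], [0.01, -0.0979], [0.02, -0.0982]]
scene 464 [[-0.1733, -0.0596, 0.1552], [-0.1676, -0.0581, 0.1557], [-0.1353, -0.0052, 0.1611], [-0.099, 0.0308, 0.1679], [-0.0976, 0.036, 0.1692]]
[[-0.1146, -0.0322, 0.1553], [-0.1017, -0.0043, 0.1601], [-0.0973, 0.0271, 0.1625]]
[[-0.02, -0.0984], [-0.01, -0.0972], [0.0, -0.098], [0.01, -0.0976], [0.02, -0.0972]]
```

Run:
```python
from h import *
p,q=toolfor(-.12,0,.0095);r.move_straight(p,q,speed=.12)
p,q=toolfor(-.03,0,.0095);print(r.move_straight(p,q,speed=.08,max_force=12),r.read_state()['contact_force'])
p,q=toolfor(-.004,0,.0090);print(r.move_straight(p,q,speed=.04,max_force=12),r.read_state()['contact_force'])
s=r.read_state();print((s['eef_pos']-p)@RD,s['time_s'])
p=s['eef_pos'];print(r.move_straight(p-[0,0,.005],speed=.015,max_force=4),r.read_state()['eef_pos']-p)
command_gripper(.085,30);s=r.read_state();print(s['grip_width'],s['grip_force'],s['contact_force'])
tz=Ro.from_quat(q).as_matrix()[:,2]
r.move_straight(s['eef_pos']-.1*tz,speed=.1)
c=None
for n in('top','scene'):
    im,_=grab(n)
c=load('scene');im=c['im'];cv2.imwrite('pics/s3.png',cv2.resize(im[160:320,240:400],None,fx=3.7,fy=3.7,interpolation=cv2.INTER_CUBIC)[...,::-1])
c=load('top');P=cloud(c);X=(P-O)@RD
m=(abs(X[...,0]+.02)<.03)&(abs(X[...,1])<.05)&(X[...,2]>.055)&(X[...,2]<.074);p=X[m];print(m.sum(),np.percentile(p,[2,10,50,90,98],axis=0).round(4).tolist(),r.read_state()['time_s'])
```

```text
True [ 0.72530168  0.34205755 -1.16536449]
False [-0.17032098 -0.10383764 -0.9904973 ]
[-8.79558710e-05 -1.28816483e-05 -1.22260707e-05] 12.8333
True [ 7.97119201e-05 -2.15294255e-05 -6.38774338e-04]
0.08474459509910182 0.0 [-0.41260652  0.17808444 -0.13274331]
202 [[-0.0379, -0.0273, 0.0579], [-0.0369, -0.0261, 0.0647], [-0.0263, 0.005, 0.0674], [0.0024, 0.03, 0.0699], [0.0078, 0.0314, 0.0713]] 14.7
```

View pics/s3.png

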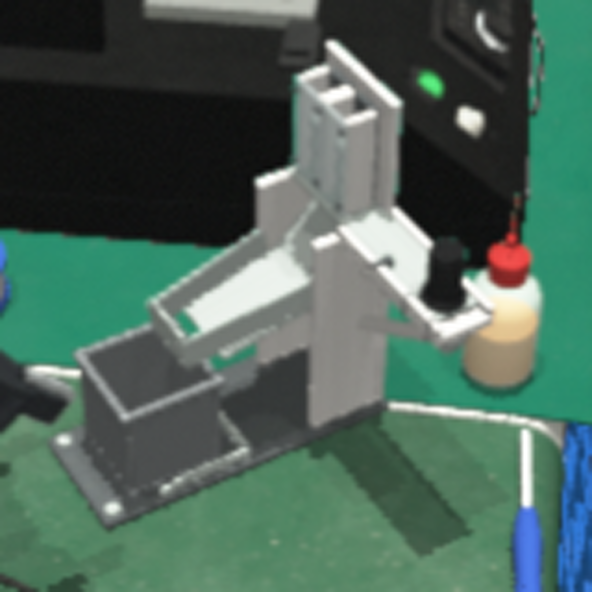

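The tub stands in the nest under the chute (crop (150,400)), let go, at x ≈ -7 mm and y ≈ +2 mm. The shutter is shut and all balls are in place. Next comes the knob.

Run:
```python
from h import *
q=tilt(YAW+np.pi/2,0,1)
c=load('top');P=cloud(c);m=(np.hypot(P[...,0]-.66,P[...,1]+.221)<.02)&(P[...,2]>.165)&(P[...,2]<.185)
k=cv2.minEnclosingCircle(P[m][:,:2].astype(np.float32)*1000);print('knob',k,P[m].mean(0),disp(.105,-.1,.161))
kn=.5*np.array(k[0])/1000+.5*P[m].mean(0)[:2]
s=r.read_state();r.move_straight(s['eef_pos']+[-.03,-.03,.2],speed=.25)
r.reach(tcp([*kn,.28],q),q);print(r.read_state()['joint_positions'].round(2))
command_gripper(.055,40)
r.move_straight(tcp([*kn,.20],q),speed=.15)
print(r.move_straight(tcp([*kn,.168],q),speed=.05,max_force=5))
f0=r.read_state()['contact_force'].copy();command_gripper(0.0,40);s=r.read_state()
print(s['grip_width'],s['grip_force'],(s['contact_force']-f0)@RD,s['eef_pos'],s['time_s'])
im,_=grab('wrist');cv2.imwrite('pics/w4.png',im[...,::-1])
```

```text
knob ((660.645263671875, -221.02220153808594), 9.110039710998535) [ 0.66017083 -0.22102193  0.17329048] [ 0.66185072 -0.22184322  0.161     ]Traceback (most recent call last):
  File "<stdin>", line 6, in <module>
workcell.PlanningError: the arm cannot follow that straight line within its joint ranges
```

Run:
```python
from h import *
q=tilt(YAW+np.pi/2,0,1);kn=np.array([.6604,-.2210])
p=r.read_state()['eef_pos'];print(p)
for d in([-.02,-.02,.12],[0,0,.12],[0,-.05,.08],[0,0,.06],[0,0,.03]):
    try: r.move_straight(p+d,speed=.25);print('ok',d);break
    except r.PlanningError: pass
r.reach([.45,-.25,.32],tilt(0,0,-1))
r.reach(tcp([*kn,.28],q),q);print(np.round(r.read_state()['joint_positions'],2))
command_gripper(.055,40)
r.move_straight(tcp([*kn,.20],q),speed=.15)
print(r.move_straight(tcp([*kn,.168],q),speed=.05,max_force=5))
f0=np.array(r.read_state()['contact_force']);command_gripper(0.0,40);s=r.read_state()
print(s['grip_width'],s['grip_force'],(s['contact_force']-f0)@RD,s['eef_pos'],s['time_s'])
im,_=grab('wrist');cv2.imwrite('pics/w4.png',im[...,::-1]);grab('top')
```

```text
[ 0.45787164 -0.15245519  0.12092326]
ok [-0.02, -0.02, 0.12]
[-0.43  0.67  0.91 -0.    1.57  2.55]
False
0.01542671100313345 38.96356165409088 [2.12302139 0.68504312 1.84688584] [ 0.66079497 -0.2209972   0.17447927] 20.9417
```

View pics/w4.png

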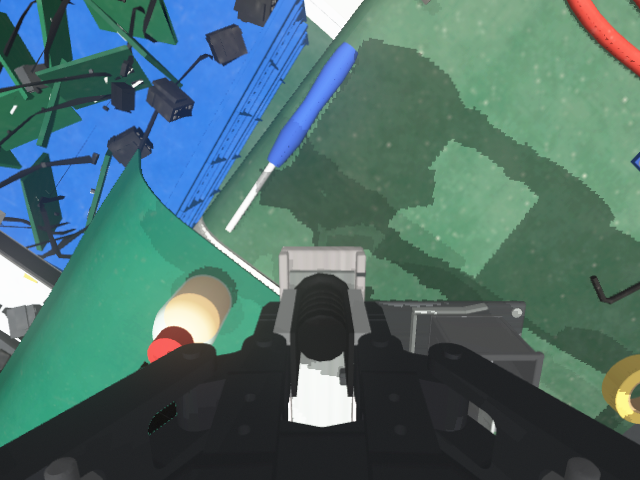

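The fingers hold the knob at (325,310) between the pads, and the tub still stands in the nest at (470,340). I'll pull 26 mm.

Run:
```python
from h import *
s=r.read_state();p=np.array(s['eef_pos']);f0=np.array(s['contact_force'])
r.move_straight(p+RD@[0,-.026,0],speed=.04)
r.hold(2.0);s=r.read_state()
print((s['eef_pos']-p)@RD*1000,(s['contact_force']-f0)@RD,s['grip_width'],s['grip_force'],s['time_s'])
im,_=grab('scene');a=cv2.resize(im[160:320,240:400],None,fx=3.7,fy=3.7,interpolation=cv2.INTER_CUBIC)
cv2.imwrite('pics/s5.png',a[...,::-1])
im,_=grab('wrist');cv2.imwrite('pics/w5.png',cv2.resize(im[230:440,240:540],None,fx=2.6,fy=2.6,interpolation=cv2.INTER_CUBIC)[...,::-1])
```

```text
[-3.13106180e-02 -2.60343459e+01 -2.18052405e-03] [-1.99225714  5.77086973  2.74512699] 0.015727843800659384 39.482595920562744 23.8417
```

View pics/s5.png

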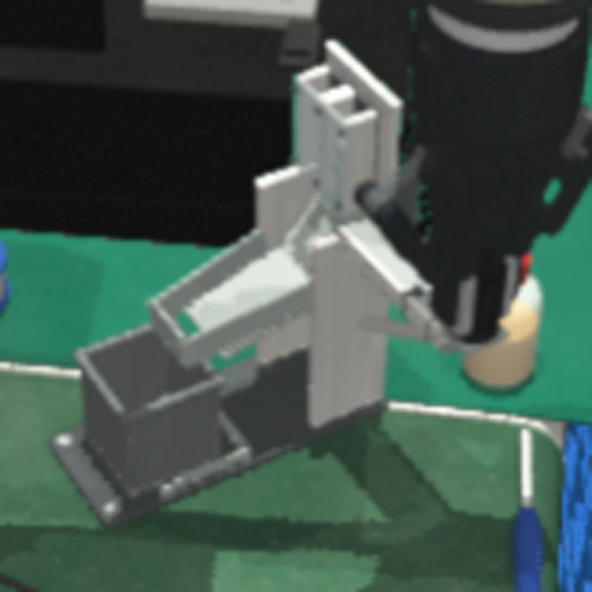

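View pics/w5.png

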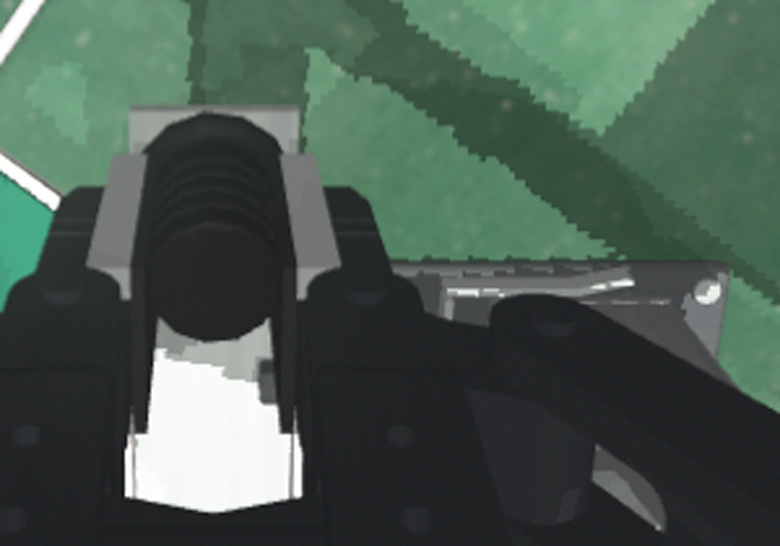

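The shutter moved with the knob: the knob's position in the pads is unchanged and the spring load is 5.8 N. I'll check the lanes and tub by depth.

Run:
```python
from h import *
def rep(t):
    for n in('top','scene'):
        c=load(n);X=(cloud(c)-O)@RD
        def q(x,y,w,l,h):
            m=(abs(X[...,0]-x)<w)&(abs(X[...,1]-y)<w)&(X[...,2]>l)&(X[...,2]<h)
            return int(m.sum()),np.percentile(X[m][:,2],[10,50,90]).round(3).tolist() if m.any() else '',np.round(c['im'][m].mean(0)).tolist() if m.any() else ''
        print(t,n,'L',q(.105,.012,.007,.10,.205),'R',q(.105,-.012,.007,.10,.205))
        m=(X[...,0]>-.03)&(X[...,0]<.0)&(abs(X[...,1])<.022)&(X[...,2]<.06);p=X[m]
        print('  tub inside',len(p),'z>.016:',(p[:,2]>.016).sum(),p[(p[:,2]>.016)&(p[:,2]<.05)][::8].round(3).tolist()[:12])
rep('before');grab('top');grab('scene');rep('after')
```

```text
before top L (1, [0.196, 0.196, 0.196], [96.0, 95.0, 98.0]) R (24, [0.165, 0.182, 0.185], [119.0, 121.0, 117.0])
  tub inside 3 z>.016: 0 []
before scene L (57, [0.108, 0.115, 0.2], [144.0, 148.0, 142.0]) R (25, [0.19, 0.197, 0.204], [150.0, 151.0, 147.0])
  tub inside 6 z>.016: 5 [[-0.017, 0.021, 0.046]]
after top L (35, [0.118, 0.124, 0.194], [71.0, 74.0, 72.0]) R (25, [0.178, 0.183, 0.198], [94.0, 97.0, 93.0])
  tub inside 0 z>.016: 0 []
after scene L (51, [0.109, 0.115, 0.201], [143.0, 147.0, 142.0]) R (21, [0.192, 0.198, 0.202], [159.0, 159.0, 155.0])
  tub inside 4 z>.016: 4 [[-0.018, 0.022, 0.046]]
```

Run:
```python
from h import *
a=cv2.imread('pics/s3.png').astype(int);b=cv2.imread('pics/s5.png').astype(int)
D=abs(a-b).max(2)
for n,(x0,x1,y0,y1) in dict(chute=(155,325,225,350),tubin=(95,210,335,420)).items(): 
    d=D[y0:y1,x0:x1];v,u=np.where(d>35);print(n,d.max(),len(u),(u.mean()+x0,v.mean()+y0) if len(u) else '')
c=load('top');X=(cloud(c)-O)@RD;c2=project(c,[disp(x,0,.009) for x in(-.03,-.02,-.01)]);print(c2.round())
m=(X[...,0]>-.045)&(X[...,0]<.06)&(abs(X[...,1])<.03)
for x0 in np.arange(-.045,.06,.015):
    k=m&(abs(X[...,0]-x0)<.0075);z=X[k][:,2];print(round(x0,3),len(z),np.percentile(z,[5,50,95]).round(3) if len(z) else '')
```

```text
chute 64 675 (np.float64(252.64296296296297), np.float64(295.3511111111111))
tubin 110 266 (np.float64(132.50375939849624), np.float64(412.9398496240601))
[[285. 282.]
 [284. 277.]
 [283. 272.]]
-0.045 457 [0.556 0.562 0.567]
-0.03 844 [0.541 0.555 0.561]
-0.015 726 [0.519 0.543 0.55 ]
0.0 678 [0.522 0.533 0.541]
0.015 539 [0.527 0.535 0.538]
0.03 383 [0.011 0.533 0.537]
0.045 391 [0.007 0.513 0.53 ]
```

Run:
```python
from h import *
c=load('scene');X=(cloud(c)-O)@RD
m=(X[...,0]>.008)&(X[...,0]<.073)&(abs(X[...,1])<.015)&(X[...,2]>.06)&(X[...,2]<.125);p=X[m]
res=p[:,2]-p[:,0]*np.tan(np.radians(12));print(len(p),np.percentile(res,[1,25,50,75,95,99,100]).round(4))
hi=p[res>np.median(res)+.006];print(len(hi),hi[:8].round(3).tolist())
# tub pose: rim points
t=(X[...,0]>-.05)&(X[...,0]<-.005)&(abs(X[...,1])<.045)&(X[...,2]>.062)&(X[...,2]<.074);p=X[t];print(len(p),np.percentile(p,[2,50,98],axis=0).round(4).tolist())
s=r.read_state();print(s['time_s'],s['grip_width'],s['contact_force']@RD)
```

```text
214 [0.0601 0.0747 0.0759 0.0767 0.0782 0.0794 0.0842]
1 [[0.011, 0.015, 0.087]]
158 [[-0.037, -0.0313, 0.0623], [-0.0298, -0.0022, 0.0668], [-0.0061, 0.0276, 0.0697]]
24.0417 0.015507622701179355 [-1.49157791  3.55223463  4.91972109]
```

Run:
```python
from h import *
print(r.finish_job(),r.read_state()['time_s'])
```

```text
the job is handed in; nothing more can be done
the job is handed in; nothing more can be done
```

I handed the job in at about 24 s of the 64 s allowed: the tub is upright in its nest, and the shutter is pulled 26 mm to the first line and still held. Depth readings show the left lane empty, the chute clear and the right lane full; I could not see the balls inside the tub, because the arm blocked the top camera, and no verdict came back.

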